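Pin the spotting board and lock its collar

TASK

Lock the steel spotting board into its bracket: push the loose retaining pin that lies in the bracket's trough all the way through the bracket and the board's tongue, until its flange is home against the boss. Then swing the open lock collar down over the pin's tail, fully onto its rest, so that the pin cannot back out. Do not knock over the bottles or the jar.

Things in the scene. Friction and masses are not known exactly. Their poses are not given: they have to be found in the camera images.
- bracket: Grey and steel bracket fixed to the table, base 150 x 280 x 12 mm. Origin on the table top (z = 0) below the bore, in the middle of the tongue; z up; the pin is pushed along +y; x points towards the board. Bore axis: along y, at x = 0, z = 75 mm. Two cheeks, 64 mm wide, 105 mm tall, at y = -26..-12 and 12..26 mm, the board's tongue between them, each with a 20 mm hole.
- boss_face (a point): Middle of the outer face of the boss on the bore axis (bracket y = -56, z = 75 mm): the pin's flange stops here. The boss, y = -56..-26 mm, has an open-topped 19 mm wide channel. Before it, y = -176..-56 mm, runs an open-topped trough for the flange: 39 mm wide inside, 49 mm outside, floor at z = 57, side walls up to z = 71 mm.
- board_edge (a point): Middle of the near edge of the steel spotting board, on its top: bracket x = 70, y = 0, z = 105 mm. The board runs on from x = 70 to 365 mm and is 110 mm wide.
- pin: Loose steel retaining pin, 175 mm long, about 0.3 kg, lying level in the trough. Origin on its axis at the flange's inner face; its y runs along the axis towards the nose. Shaft 16 mm diameter, y = 0..105 mm (last 10 mm tapered); flange 36 mm diameter, y = -10..0; tail 16 mm diameter, y = -70..-10 mm. Fully home its origin is at point boss_face.
- pin_tail (a point): Centre of the flat end of the pin's tail, where it can be pushed.
- collar (a joint): Angle of the dark steel lock collar about its pivot, rad. 0: closed, handle level on its rest post, half ring (inner radius 13, outer 24 mm) over the pin's tail just outside the flange. Larger: handle raised, up to 1.3. Stays where left; about 2 N at the handle moves it.
- collar_pivot (a point): Middle of the collar's pivot axis, which is parallel to the bracket's y: bracket x = 38, y = -80, z = 75 mm. The collar is 8 mm thick (y = -84..-76 mm). Its hinge post is at x = 32..48, y = -99..-87, 83 mm tall; its rest post at x = -57..-43, y = -91..-69, 85 mm tall.
- collar_handle (a point): Point on the upper face of the collar's flat handle tab (44 x 18 x 8 mm), 14 mm from its free end; closed, it is 88 mm towards -x of the pivot and 18 mm higher. When open, this face looks up and towards the board: press it towards -x and down.
- bottle_a: White plastic bottle, 72 mm diameter, 165 mm tall; origin under its centre.
- bottle_b: White plastic bottle, 64 mm diameter, 150 mm tall; origin under its centre.
- jar: Amber glass jar, 64 mm diameter, 70 mm tall; origin under its centre.
Mind the look-alikes: they are no part of the job. Leave any blue look-alike of the pin alone.

How it is judged (in metres and radians):
On the way:
1. the pin is pushed through the bracket and the tongue, its flange home against the boss (y of pin in the frame of bracket between -0.061 and -0.05 m and x of pin in the frame of bracket between -0.006 and 0.006 m and z of pin in the frame of bracket between 0.068 and 0.082 m and angle between the y axis of pin and the y axis of bracket, either way round below 0.08 rad), for 0.2 s.
At the end, for the whole second after the job is handed in: The pin lies through both cheeks and the tongue with its flange within 5 mm of the boss face, its axis within 6 mm and 0.08 rad of the bore line; the collar is down behind the flange, within 0.07 rad of fully closed; both at rest (all of step 1 and value of joint collar below 0.07 rad and linear speed of pin below 0.02 m/s and velocity of joint collar between -0.05 and 0.05 rad/s); the robot touches nothing.
It fails at once if a bottle or the jar is knocked over (angle between any of bottle_a, bottle_b, jar's own z axis and vertical above 0.5 rad).
It also fails if it takes over 42 s, if anything falls off the work surface, if the arm or the gripper's body presses on something with over 40 N, if the wrist force passes 120 N, or if a joint passes its speed limit or range.

ROBOT

A 6-joint arm with a two-finger parallel gripper is mounted at the origin on the work surface. World frame = base frame: x ahead of the robot, y to its left, z up, the work surface at z = 0. Lengths are in mm, angles in rad, forces in N, time in s.
With the tool pointing down it reaches from about 300 to 775 mm from the base axis. Payload 14.6 kg.
Tool frame: the origin (TCP) lies on the centre line of the jaws, within the pads' length; the fingertips stand manip.tcp_to_tips ahead of it and the grasp point (between the pads) lies 5 mm behind it (manip.tcp_to_tips is the distance from the TCP to the fingertips, in mm); z points along the fingers, y is the direction in which the jaws open and shut (so a half turn about z gives the same grasp; the last joint's range is limited). The gripper opens to 94 mm and grips with 3 to 60 N. Pads are 16 mm wide; open, the fingers measure 119 mm over their backs; the gripper's body (75 mm by 177 mm) begins 78 mm behind the grasp point.
Start: joints at [-1.209, 0.3, 1.521, -0, 1.321, -0.067], TCP at [228.671, -500.199, 191.846] pointing down, gripper open.
Joint ranges: [-3.03, 3.03], [-0.79, 2.21], [0.23, 2.52], [-1.04, 4.18], [0, 3.07], [-2.55, 2.55]. Speed limits (rad/s): [2.22, 2.22, 2.57, 3.14, 3.14, 3.14].

INTERFACE

Orientations are given as [roll, pitch, yaw] about the fixed x, y, z axes, in that order (R = Rz(yaw) Ry(pitch) Rx(roll)).
In Python, from cell import manip, optics, workorder gives the robot as it stands. The module is installed in compiled form; this text tells all that it offers.
- The arm moves only by the tool jog_arm, never from a script. Its argument "deltas" is text: rows parted by semicolons, each of 5 numbers parted by spaces: the shift along the tool's x, y, z in mm, then the turn about the tool's z in rad, then the finger opening in mm, from 0 to 94. In form: tx ty tz twist grip; .... A call has exactly 10 rows; each row is the pose to reach, as a shift and turn from the pose commanded when the call began, along the tool's axes at that moment; what a row does not reach only later rows make up. A row lasts 1/8 s, in which the tool goes at most 62.5 mm and 10.7 degrees, less where a joint would pass 70% of its speed; a pose out of reach is approached as far as the arm can. A call with a gripper value outside its range is refused whole. The fingers move at their own pace and stop on an object; "squeeze" is the grip in N (left out, the last holds). Time passes only in rows, so rows that repeat a pose let the fingers close, or fill a call up. It gives the time, the measured TCP pose, the force and the opening at its end, in the units of the state.
- manip.read_state(): the state, without advancing time (a new reading comes with each control period).
- optics.camera(name): name is "side" or "top" or "wrist"; returns (picture, depth): 420x560x3 uint8, red, green, blue; 420x560 float32, mm along the optical axis (not along the pixel's ray), 0 where there is no reading.
- optics.get_calibration(name): a dict with "intrinsics" (3x3 intrinsics, pixels), "R" (3x3) and "t" (3): a world point X has camera coordinates R X + t; the wrist camera has in their place "hand_eye" (4x4, takes a point from camera to tool coordinates, whose origin is the TCP and whose axes are the flange's). Camera axes: x right, y down, z forward; pixel columns grow to the right and rows downward; lengths in mm; the calibration is good to about 2 mm. The wrist camera is an equidistant fisheye: a pixel r from the principal point sees the ray r / f radians off the axis. A picture is of the moment at which its call begins: read the wrist's pose just before it. get_calibration takes no time and is no camera call.
- workorder.sign_off(): hands the job in, once; it reports no verdict.
The state is a dict: "clock": time; "joints": joint angles; "qd": joint speeds; "effort": joint torques, N m; "eef_pos": TCP position; "eef_rot": TCP orientation; "wrist_force": force on the tool from outside, world axes, zero at the start; "moment": the same for the moment, N m; "finger_gap": finger opening in mm.
Only numpy, scipy, OpenCV 4.12 (cv2) and the standard library are available. Lean on these libraries where they do the work, as an engineer would, in place of code of your own. Each camera call takes 0.05 s, during which the arm holds its last target.

## Working session

There is one attempt and no reset: what is moved stays moved. The work goes in short steps, Python scripts to look and compute and a tool call to move; the robot and the scene stay as the last step left them, time stands still between calls to the robot, and variables do not carry over. Pictures are saved under pics/ and viewed, and the job is handed in when it is done.

Besides the shell and the picture viewer there is one more tool, called after "Request:" by a JSON object that holds its "name" and its "arguments", one argument or row to a line. jog_arm: Moves the arm, as the interface text tells. Its arguments: {"type":"object","properties":{"deltas":{"type":"string"},"squeeze":{"type":"number"}},"required":["deltas"]}

```bash
mkdir -p pics; python3 - <<'E'
from cell import manip, optics, workorder
import cv2, numpy as np
s=manip.read_state()
for k,v in s.items(): print(k,v)
print(manip.tcp_to_tips)
for n in ["top","side","wrist"]:
    im,d=optics.camera(n)
    np.save(f"{n}0.npy",d); cv2.imwrite(f"pics/{n}0.png",im[:,:,::-1])
    c=optics.get_calibration(n); print(n,{k:np.round(v,4).tolist() for k,v in c.items()})
E
```

```text
clock 0.0
joints [-1.20857351e+00  3.00494901e-01  1.52158286e+00 -2.41679922e-05
  1.32072689e+00 -6.65956646e-02]
qd [ 0.00040498 -0.0014794  -0.00168536  0.00078341 -0.00040057  0.00031992]
effort [ 2.11798630e-05 -5.31806839e+01 -3.52738559e+01  7.08671822e-02
  2.43711344e-02 -1.22061506e-04]
eef_pos [ 228.57909374 -499.93436989  191.2725406 ]
eef_rot [-3.14038178e+00 -5.72972761e-05  4.28824442e-01]
wrist_force [-0.61520375  0.27606585  0.23949356]
moment [ 0.02500324 -0.00863633 -0.01923864]
finger_gap 94.20864933466865
14.0
top {'intrinsics': [[483.1686, 0.0, 269.2696], [0.0, 483.1686, 212.5937], [0.0, 0.0, 1.0]], 'R': [[-0.0173, -0.9998, -0.0131], [-0.9938, 0.0186, -0.11], [0.1102, 0.0112, -0.9938]], 't': [-24.6169, 502.6599, 1311.9242]}
side {'intrinsics': [[430.9849, 0.0, 277.1401], [0.0, 430.9849, 207.9003], [0.0, 0.0, 1.0]], 'R': [[-0.9913, -0.1315, -0.0051], [-0.0743, 0.5915, -0.8029], [0.1086, -0.7955, -0.5961]], 't': [516.7577, 117.3937, 935.6244]}
wrist {'intrinsics': [[325.1923, 0.0, 277.5537], [0.0, 325.1923, 214.4251], [0.0, 0.0, 1.0]], 'hand_eye': [[0.0007, -0.9702, -0.2424, 68.8907], [1.0, 0.0007, 0.0, 0.5038], [0.0001, -0.2424, 0.9702, -192.9592], [0.0, 0.0, 0.0, 1.0]]}
```

View pics/top0.png

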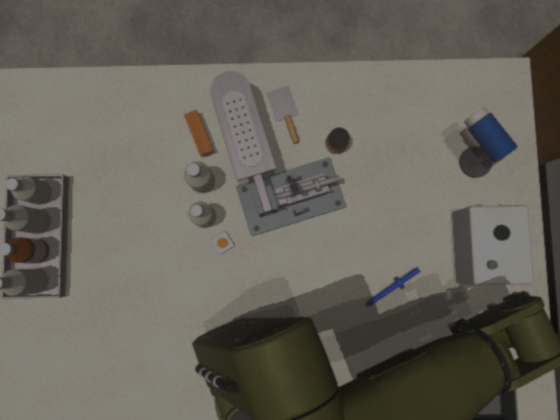

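View pics/side0.png

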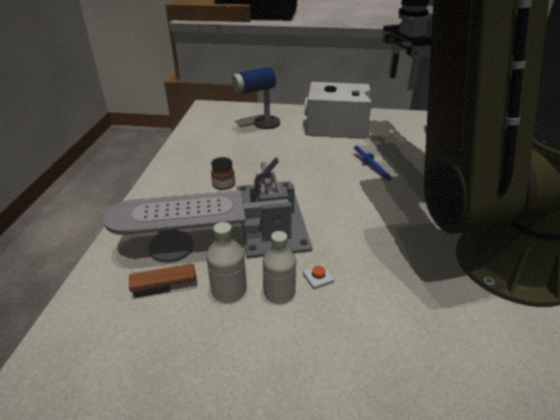

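View pics/wrist0.png

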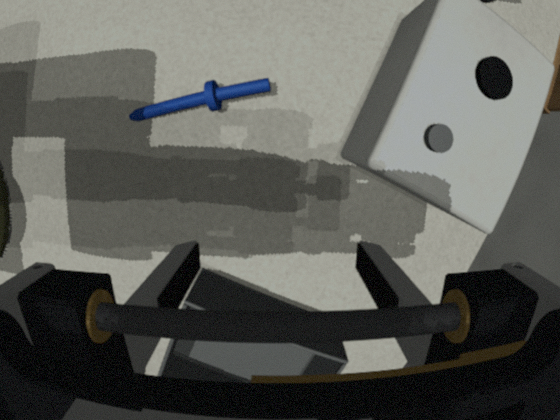

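The top view shows the bracket at about (290,195), the board running up from (262,190), and the trough with the steel pin near (305,190). Candidates for the pin are the steel one in the trough at (305,190) and the blue look-alike on the table at (395,287). I choose the one in the trough and check it in a close crop.

```bash
python3 - <<'E'
import cv2
im=cv2.imread("pics/top0.png"); c=im[145:245,225:360]
c=cv2.convertScaleAbs(c,alpha=1.6)
cv2.imwrite("pics/c1.png",cv2.resize(c,None,fx=5.9,fy=5.9,interpolation=cv2.INTER_CUBIC))
im=cv2.imread("pics/side0.png"); c=im[145:260,190:325]
c=cv2.convertScaleAbs(c,alpha=1.6)
cv2.imwrite("pics/c2.png",cv2.resize(c,None,fx=5.2,fy=5.2,interpolation=cv2.INTER_CUBIC))
E
```

```text
(no output)
```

View pics/c1.png

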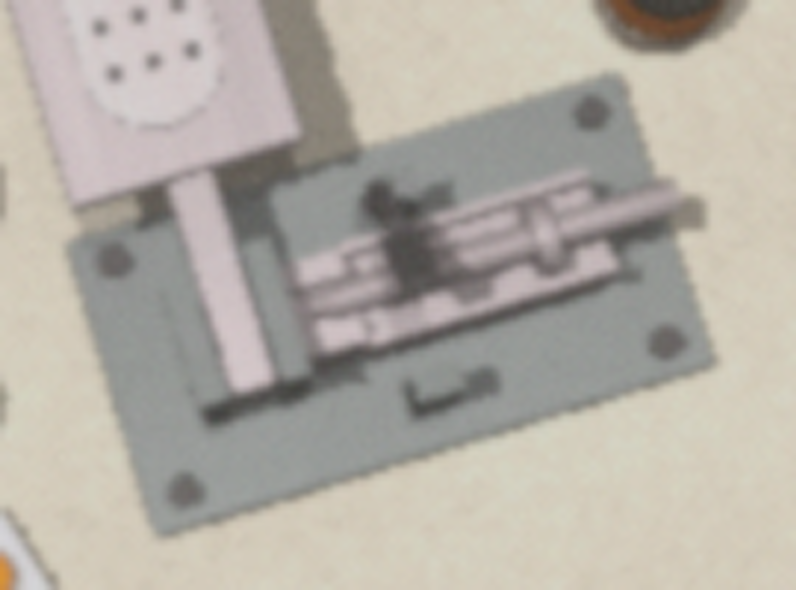

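View pics/c2.png

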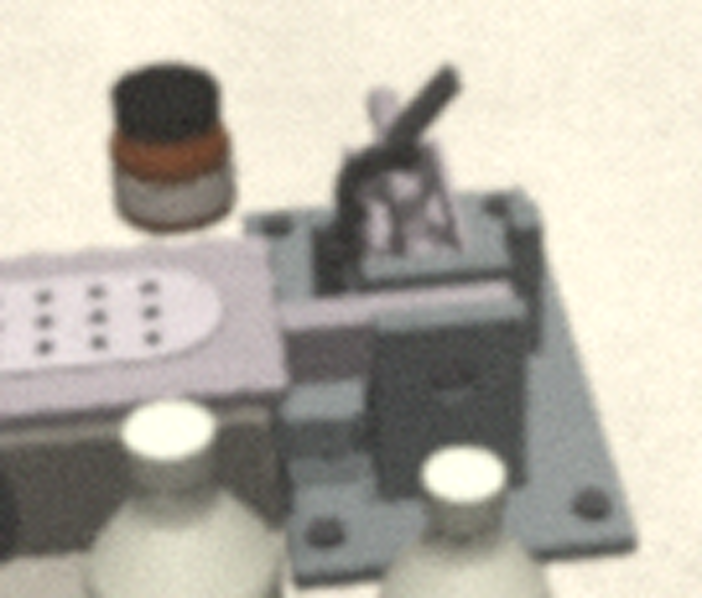

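```bash
cat > h.py <<'E'
import numpy as np, cv2
from cell import manip, optics, workorder
def pix2w(name,uv,z,cal=None):
    c=cal or optics.get_calibration(name); K,R,t=map(np.array,(c["intrinsics"],c["R"],c["t"]))
    uv=np.atleast_2d(np.array(uv,float)); r=np.c_[uv,np.ones(len(uv))]@np.linalg.inv(K).T@R
    C=-R.T@t
    return C+r*((z-C[2])/r[:,2])[:,None]
def w2pix(name,X):
    c=optics.get_calibration(name); K,R,t=map(np.array,(c["intrinsics"],c["R"],c["t"]))
    p=(np.atleast_2d(X)@R.T+t)@K.T; return p[:,:2]/p[:,2:]
def wrist_ray(uv,s):
    from scipy.spatial.transform import Rotation as Ro
    c=optics.get_calibration("wrist"); K=np.array(c["intrinsics"]);H=np.array(c["hand_eye"])
    uv=np.atleast_2d(np.array(uv,float)); d=(uv-K[:2,2])/K[0,0]; th=np.linalg.norm(d,axis=1)
    v=np.c_[d/np.maximum(th,1e-9)[:,None]*np.sin(th)[:,None],np.cos(th)]
    R=Ro.from_euler("xyz",s["eef_rot"]).as_matrix()
    return R@H[:3,3]+np.array(s["eef_pos"]), v@H[:3,:3].T@R.T
def wrist2w(uv,z,s):
    C,v=wrist_ray(uv,s); return C+v*((z-C[2])/v[:,2])[:,None]
E
python3 - <<'E'
from h import *
cr=lambda p:np.array(p)/5.9+[225-.0,145-.0]-0.4
base=pix2w("top",cr([(68,243),(620,73),(715,362),(158,535)]),12)
print("base",base.round(1).tolist(),np.linalg.norm(np.diff(base,axis=0),axis=1), base.mean(0))
bo=pix2w("top",cr([(115,260),(592,112),(666,342),(185,492)]),12)
print("bolts",bo.round(1).tolist(),bo.mean(0),np.linalg.norm(np.diff(bo,axis=0),axis=1))
for nm,p in (("base",base),("bolts",bo)):
    d1=(p[0]-p[1])+(p[3]-p[2]); print(nm,"yaw of y-axis",np.arctan2(d1[1],d1[0])-np.pi/2)
f=lambda p,z: pix2w("top",cr([p]),z)[0].round(1)
print("tongue near end L/R",f((232,392),105),f((272,385),105),"board corners",f((77,205),105),f((300,137),105))
print("flange ctr",f((545,235),75),"tail end",f((684,200),75), "jar/bottles")
print("jar",pix2w("top",[(339,138)],70)[0],"bA",pix2w("top",[(194,168)],165)[0],"bB",pix2w("top",[(197,207)],150)[0])
d=np.load("top0.npy")
for uv in [(317,184),(262,190),(290,181),(235,110),(300,210)]: print(uv,d[uv[1],uv[0]])
E
```

```text
base [[581.8, 58.8, 12.0], [659.3, -207.6, 12.0], [518.6, -248.3, 12.0], [441.1, 17.5, 12.0]] [277.43260515 146.55109728 276.88686319] [550.19574411 -94.87756641  12.        ]
bolts [[573.1, 36.4, 12.0], [640.5, -193.6, 12.0], [528.6, -225.4, 12.0], [461.3, 4.5, 12.0]] [550.87398956 -94.51752549  12.        ] [239.62553913 116.39276024 239.49692119]
base yaw of y-axis 0.28342849988882723
bolts yaw of y-axis 0.28507859069811414
tongue near end L/R [497.9 -20.6 105. ] [500.7 -38.4 105. ] board corners [583.2  47.2 105. ] [612.  -52.9 105. ]
flange ctr [ 570.6 -163.7   75. ] tail end [ 585.5 -227.4   75. ] jar/bottles
jar [ 698.36992363 -227.7022473    70.        ] bA [603.35605925 152.27482678 165.        ] bB [506.18966775 147.21894376 150.        ]
(317, 184) 1282.4113
(262, 190) 1274.3529
(290, 181) 1245.8157
(235, 110) 1298.9526
(300, 210) 1280.3219
```

```bash
python3 - <<'E'
from h import *
d=np.load("top0.npy"); c=optics.get_calibration("top");K,R,t=map(np.array,(c["intrinsics"],c["R"],c["t"]))
v,u=np.mgrid[0:420,0:560]; P=np.stack([(u-K[0,2])/K[0,0]*d,(v-K[1,2])/K[1,1]*d,d],-1)
W=(P-t)@R; np.save("W.npy",W)
for n,(u0,u1,v0,v1) in dict(box=(460,530,205,285),mic=(455,520,105,180),brk=(240,345,160,235)).items():
    w=W[v0:v1,u0:u1].reshape(-1,3); w=w[w[:,2]>30]; print(n,w.min(0).round(),w.max(0).round())
E
```

```text
box [ 300. -696.   31.] [ 508.  -49. 1359.]
mic [ 354. -653.   30.] [ 742.  -49. 1359.]
brk [ 354. -226.   30.] [ 636.   41. 1359.]
```

Request:
{"name": "jog_arm", "arguments": {
  "deltas": "60 -10 -20 -0.18 40; 120 -20 -20 -0.36 0; 180 -30 -20 -0.54 0; 240 -40 -20 -0.72 0; 300 -50 -20 -0.9 0; 360 -60 -15 -1.08 0; 410 -67 -8 -1.26 0; 438 -72 0 -1.426 0; 438 -72 0 -1.426 0; 438 -72 0 -1.426 0",
  "squeeze": 20
}}

```text
clock: 1.4
eef_pos: [596.5, -253.2, 191.9]
eef_rot: [-3.141, 0.0, 1.852]
wrist_force: [0.3, 0.4, -0.0]
finger_gap: 0.5
```

```bash
python3 - <<'E'
from h import *
import json
s=manip.read_state(); im,d=optics.camera("wrist"); np.save("wr1.npy",d)
json.dump({k:np.array(v).tolist() for k,v in s.items()},open("s1.json","w"))
cv2.imwrite("pics/w1.png",cv2.convertScaleAbs(cv2.resize(im[:,:,::-1],None,fx=1.42,fy=1.42,interpolation=cv2.INTER_CUBIC),alpha=1.6))
E
```

```text
(no output)
```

View pics/w1.png

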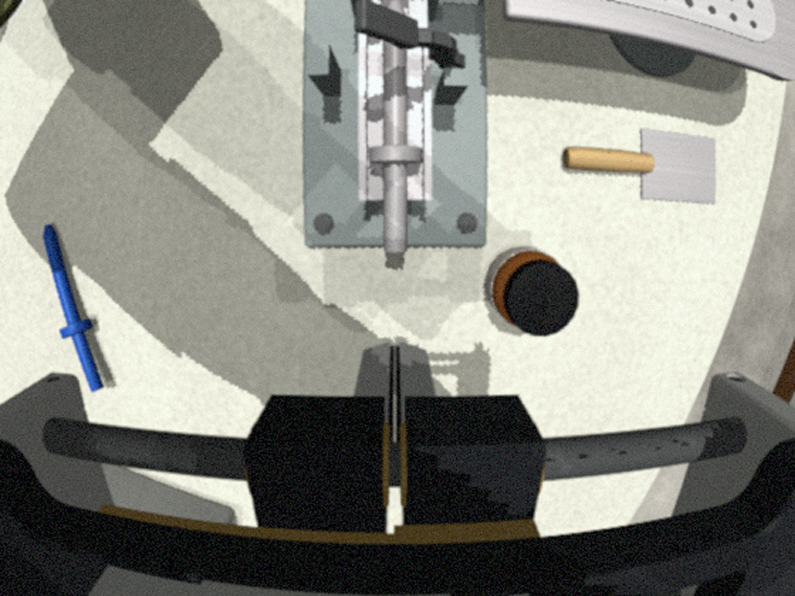

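The wrist view shows the steel pin with its tail end at about (395,257), flange at (396,155), base near edge at row 246, the collar open at (400,25), and the jar clear at (540,295).

```bash
cat >> h.py <<'E'
O=np.array([530.2,-21.5]); YAW=0.284
def tobr(X):
    X=np.atleast_2d(X); c,s=np.cos(YAW),np.sin(YAW); r=X[:,:2]-O
    return np.c_[r@[c,s],r@[-s,c],X[:,2]]
E
python3 - <<'E'
from h import *
import json
s=json.load(open("s1.json"))
f=lambda p,z:(wrist2w(np.array([p])/1.42,z,s))
for n,p,z in [("tail end",(395.5,252),75),("tail mid top",(395,215),83),("flange ctr",(396,152),75),("baseL",(305,246),12),("baseR",(486,246),12),("boltL",(323,223),12),("boltR",(466,223),12),("troughL",(360,199),71),("troughR",(432,199),71)]:
    X=f(p,z); print(n,X[0].round(1),"br",tobr(X)[0].round(1))
print("tcp br",tobr(np.array([s["eef_pos"]])))
E
```

```text
tail end [ 588.5 -225.8   75. ] br [  -1.3 -212.4   75. ]
tail mid top [ 581.  -201.4   83. ] br [  -1.6 -187.    83. ]
flange ctr [ 570.  -160.9   75. ] br [  -0.8 -145.    75. ]
baseL [ 517.9 -249.    12. ] br [ -75.5 -215.    12. ]
baseR [ 660.7 -207.6   12. ] br [  73.1 -215.2   12. ]
boltL [ 527.6 -226.8   12. ] br [ -60.  -196.3   12. ]
boltR [ 639.1 -194.5   12. ] br [  56.  -196.6   12. ]
troughL [ 555.5 -198.    71. ] br [ -25.2 -176.5   71. ]
troughR [ 602.1 -184.4   71. ] br [  23.4 -176.6   71. ]
tcp br [[  -1.22949396 -240.96929575  191.93976391]]
```

Request:
{"name": "jog_arm", "arguments": {
  "deltas": "0 0 45 0 0; 0 0 90 0 0; 0 0 112 0 0; 0 0 112 0 0; 10 0 112 0 0; 20 0 112 0 0; 28 0 112 0 0; 36 0 112 0 0; 44 0 112 0 0; 50 0 112 0 0"
}}

```text
clock: 2.7
eef_pos: [582.9, -204.1, 79.9]
eef_rot: [-3.142, -0.0, 1.855]
wrist_force: [0.3, 0.9, 0.2]
finger_gap: 0.8
```

```bash
cat > look.py <<'E'
from h import *
import json,sys
k=sys.argv[1]
s=manip.read_state(); im,d=optics.camera("wrist")
json.dump({k:np.array(v).tolist() for k,v in s.items()},open(f"s{k}.json","w"))
cv2.imwrite(f"pics/w{k}.png",cv2.convertScaleAbs(cv2.resize(im[:,:,::-1],None,fx=1.42,fy=1.42,interpolation=cv2.INTER_CUBIC),alpha=1.6))
print(s["clock"],s["eef_pos"],tobr(np.array([s["eef_pos"]])),s["wrist_force"])
E
python3 look.py 2
```

```text
2.7 [ 582.9418297  -204.07074628   79.87765624] [[  -0.52677902 -190.03552431   79.87765624]] [0.32020894 0.86460941 0.18654455]
```

View pics/w2.png

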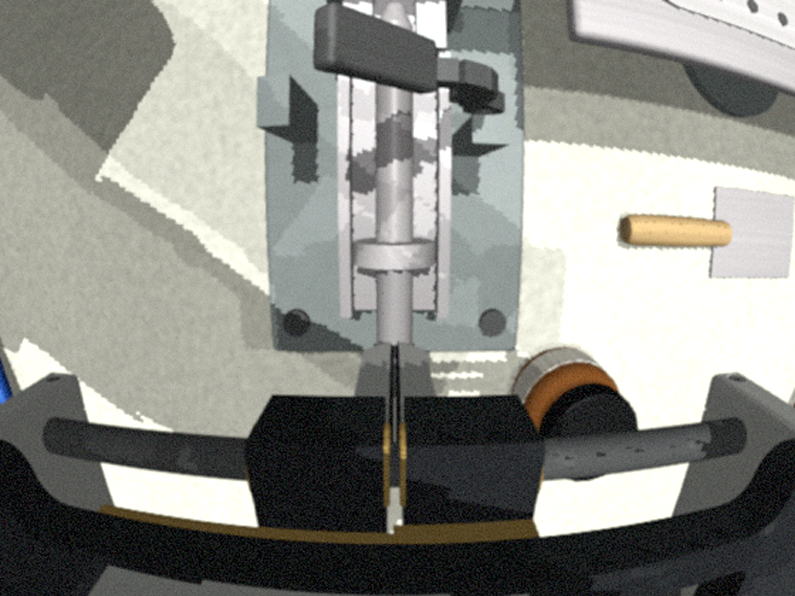

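```bash
python3 - <<'E'
from h import *
import json
s=json.load(open("s2.json"))
X=wrist2w(np.array([[395,252],[395,262],[350,317],[445,317]])/1.42,75,s);print(tobr(X).round(1))
E
```

```text
[[  -1.1 -146.8   75. ]
 [  -1.1 -151.2   75. ]
 [ -21.1 -175.9   75. ]
 [  21.2 -175.9   75. ]]
```

```bash
python3 - <<'E'
from h import *
import json
im=cv2.imread("pics/w2.png")[215:365,320:470]
cv2.imwrite("pics/c3.png",cv2.resize(im,None,fx=4,fy=4,interpolation=cv2.INTER_CUBIC))
im=cv2.imread("pics/w1.png")[125:275,320:470]
cv2.imwrite("pics/c4.png",cv2.resize(im,None,fx=4,fy=4,interpolation=cv2.INTER_CUBIC))
s=json.load(open("s2.json"))
for z in (75,83,93):
  X=wrist2w(np.array([[395,241],[395,252],[395,262],[395,272],[395,345]])/1.42,z,s);print(z,tobr(X)[:,1].round(1))
E
```

```text
75 [-142.  -146.8 -151.2 -155.6 -189. ]
83 [-141.2 -145.8 -150.  -154.2 -186.3]
93 [-140.1 -144.5 -148.4 -152.4 -182.8]
```

View pics/c3.png

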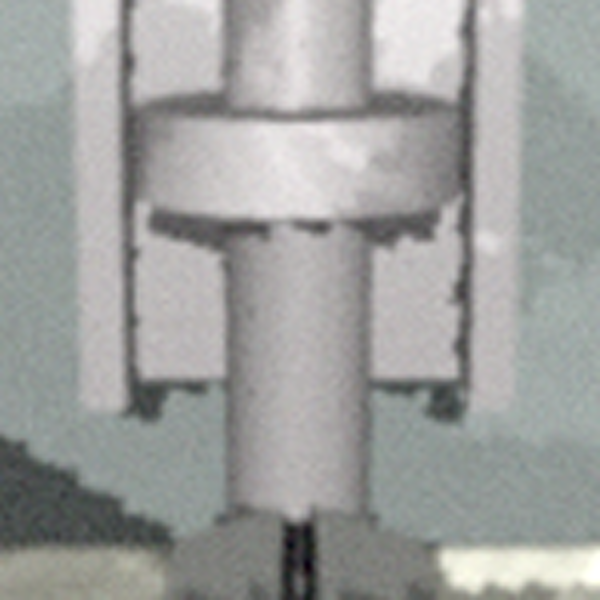

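View pics/c4.png

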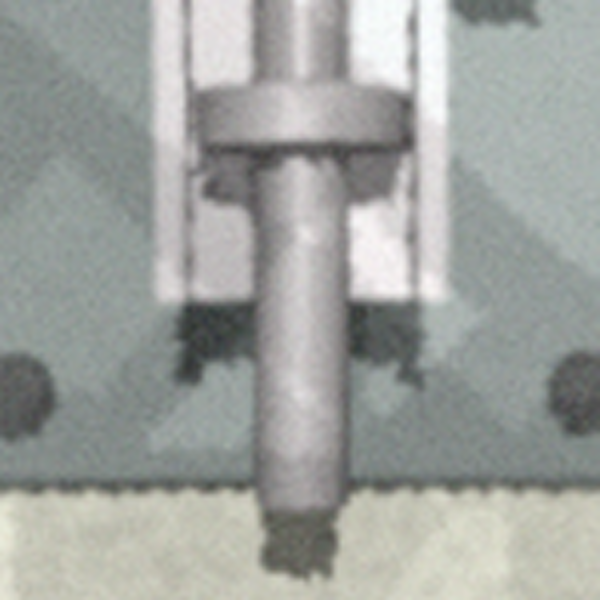

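```bash
python3 - <<'E'
from h import *
import json
s=json.load(open("s1.json"))
print(tobr(wrist2w(np.array([[395,147.5],[395,161]])/1.42,93,s))[:,1], tobr(wrist2w(np.array([[395,200]])/1.42,71,s))[:,1],tobr(wrist2w(np.array([[395,252]])/1.42,83,s))[:,1])
s=json.load(open("s2.json"))
print(tobr(wrist2w(np.array([[395,243],[395,269]])/1.42,93,s))[:,1], tobr(wrist2w(np.array([[395,317]])/1.42,71,s))[:,1])
E
python3 - <<'E'
from cell import optics
import cv2
im,_=optics.camera("side"); cv2.imwrite("pics/side2.png",cv2.resize(cv2.convertScaleAbs(im[:,:,::-1],alpha=1.6)[100:300,180:420],None,fx=3.3,fy=3,interpolation=cv2.INTER_CUBIC)[:600])
E
```

```text
[-143.67963615 -152.27107174] [-177.33679847] [-211.34645246]
[-140.89846805 -151.22425512] [-176.96804905]
```

View pics/side2.png

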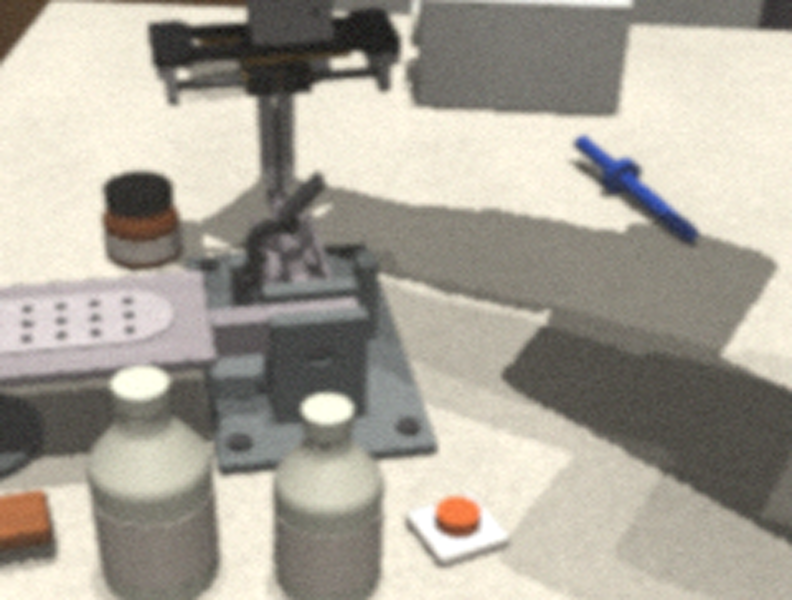

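```bash
python3 - <<'E'
from h import *
import json
H=np.array(optics.get_calibration("wrist")["hand_eye"]);K=np.array(optics.get_calibration("wrist")["intrinsics"])
Hi=np.linalg.inv(H)
for p in [(0,0,0),(0,0,14),(8,0,14),(-8,0,14),(8,0,-60),(-8,0,-60),(8,12.5,14)]:
    q=(Hi@np.r_[p,1])[:3]; th=np.arctan2(np.hypot(q[0],q[1]),q[2]); r=th*K[0,0]; n=np.hypot(q[0],q[1])
    print(p,((K[:2,2]+q[:2]/n*r)*1.42).round(1))
s=manip.read_state();print(s["clock"],s["eef_pos"],s["joints"],s["wrist_force"],s["finger_gap"])
_,d=optics.camera("wrist"); np.save("wr2.npy",d)
print(d[150:300:6,278].round(0)); 
E
```

```text
(0, 0, 0) [396.2 350.7]
(0, 0, 14) [396.1 340.8]
(8, 0, 14) [396.1 324.5]
(-8, 0, 14) [396.1 356.6]
(8, 0, -60) [396.8 390.9]
(-8, 0, -60) [396.7 434.6]
(8, 12.5, 14) [422.9 324.5]
2.8 [ 582.99195933 -204.03609705   79.86746638] [-3.95978190e-01  5.54872332e-01  1.43041033e+00  7.15354023e-05
  1.15645229e+00 -6.80447304e-01] [-0.30894347  0.34460403 -0.4187651 ] 0.6214039974093906
[186. 187. 188. 189. 181. 181. 182. 192. 194. 195. 195. 196. 197.   0.
 200. 200. 183. 175. 167. 159. 150. 148. 148. 150. 148.]
```

```bash
python3 - <<'E'
from h import *
d=np.load("wr2.npy"); c=optics.get_calibration("wrist");K=c["intrinsics"];H=np.array(c["hand_eye"])
s=manip.read_state()
for u in (270,278,286):
  for v in list(range(100,240,12))+list(range(236,262,2)):
    dd=(np.array([u,v])-K[:2,2])/K[0,0]; th=np.linalg.norm(dd); x=np.r_[dd/th*np.sin(th),np.cos(th)]; p=x/x[2]*d[v,u]
    t=H@np.r_[p,1]; print(u,v,d[v,u].round(1),t[:3].round(1), "br y,z %.1f %.1f"%(t[0]-190, 79.9-t[2]))
E
```

```text
270 100 180.2 [89.8 -5.3 -2.1] br y,z -100.2 82.0
270 112 182.7 [82.8 -5.4 -1.3] br y,z -107.2 81.2
270 124 184.3 [75.7 -5.4 -1.4] br y,z -114.3 81.3
270 136 184.7 [68.6 -5.3 -2.7] br y,z -121.4 82.6
270 148 187.2 [61.6 -5.4 -2. ] br y,z -128.4 81.9
270 160 188.3 [54.5 -5.4 -2.6] br y,z -135.5 82.5
270 172 181.8 [ 48.4  -5.2 -10.8] br y,z -141.6 90.7
270 184 182.5 [ 41.7  -5.2 -11.7] br y,z -148.3 91.6
270 196 194.3 [32.9 -5.5 -1.7] br y,z -157.1 81.6
270 208 196.2 [25.5 -5.5 -1.6] br y,z -164.5 81.5
270 220 197.8 [18.1 -5.5 -1.8] br y,z -171.9 81.7
270 232 200.3 [10.2 -5.6 -1.2] br y,z -179.8 81.1
270 236 201.6 [ 7.4 -5.6 -0.5] br y,z -182.6 80.4
270 238 200.9 [ 6.5 -5.6 -1.5] br y,z -183.5 81.4
270 240 202.0 [ 4.9 -5.6 -0.8] br y,z -185.1 80.7
270 242 186.6 [  8.7  -5.2 -15.7] br y,z -181.3 95.6
270 244 182.7 [  8.8  -5.2 -19.7] br y,z -181.2 99.6
270 246 179.5 [  8.8  -5.1 -23. ] br y,z -181.2 102.9
270 248 176.2 [  8.9  -5.  -26.4] br y,z -181.1 106.3
270 250 172.4 [  9.1  -4.9 -30.2] br y,z -180.9 110.1
270 252 170.2 [  8.9  -4.9 -32.6] br y,z -181.1 112.5
270 254 166.8 [  9.1  
[... 2074 characters left out ...]
y,z -179.8 81.1
286 236 202.0 [ 7.3  4.3 -0.2] br y,z -182.7 80.1
286 238 202.6 [5.9 4.4 0.1] br y,z -184.1 79.8
286 240 202.1 [ 4.9  4.3 -0.6] br y,z -185.1 80.5
286 242 185.5 [  9.    3.9 -16.7] br y,z -181.0 96.6
286 244 183.0 [  8.8   3.9 -19.4] br y,z -181.2 99.3
286 246 180.8 [  8.4   3.8 -21.8] br y,z -181.6 101.7
286 248 176.7 [  8.7   3.7 -25.9] br y,z -181.3 105.8
286 250 174.4 [  8.4   3.7 -28.3] br y,z -181.6 108.2
286 252 172.3 [  8.1   3.6 -30.6] br y,z -181.9 110.5
286 254 166.9 [  9.    3.5 -35.9] br y,z -181.0 115.8
286 256 164.6 [  8.9   3.4 -38.4] br y,z -181.1 118.3
286 258 163.2 [  8.4   3.4 -39.9] br y,z -181.6 119.8
286 260 160.5 [  8.4   3.3 -42.7] br y,z -181.6 122.6
```

Depth shows the tail (z≈82) passing *under* the fingers, whose visible lower end is at z≈95. So the tips are about 15 mm behind the TCP, not 14 mm ahead, and the pin hasn't been pushed. I'll back off and check this from the side before going lower.

Request:
{"name": "jog_arm", "arguments": {
  "deltas": "-12 0 0 0 0; -25 0 0 0 0; -40 0 0 0 0; -52 0 0 0 0; -52 0 0 0 0; -52 0 0 0 0; -52 0 0 0 0; -52 0 0 0 0; -52 0 0 0 0; -52 0 0 0 0"
}}

```text
clock: 4.1
eef_pos: [597.7, -254.4, 79.9]
eef_rot: [3.142, 0.0, 1.855]
wrist_force: [0.2, -0.3, -0.1]
finger_gap: 0.2
```

```bash
python3 - <<'E'
from h import *
s=manip.read_state(); print(s["eef_pos"],s["wrist_force"],s["clock"])
im,d=optics.camera("side"); np.save("sd3.npy",d); 
p=np.array(s["eef_pos"]); 
for dz in (30,15,0,-14): print(dz,w2pix("side",p+[0,0,dz]))
cv2.imwrite("pics/side3.png",cv2.resize(cv2.convertScaleAbs(im[:,:,::-1],alpha=1.6)[100:230,200:330],None,fx=4.6,fy=4.6,interpolation=cv2.INTER_CUBIC))
E
python3 look.py 3
```

```text
[ 597.66457073 -254.44917432   79.88727924] [ 0.19047995 -0.33548677 -0.05322002] 4.1
30 [[260.91503004 145.08992523]]
15 [[261.0702797  150.10755198]]
0 [[261.22312605 155.04750446]]
-14 [[261.36366321 159.58962702]]
4.15 [ 597.66215138 -254.47170438   79.87395167] [[  -0.51834911 -242.54213701   79.87395167]] [-0.02281704  0.20879833  1.20641933]
```

View pics/side3.png

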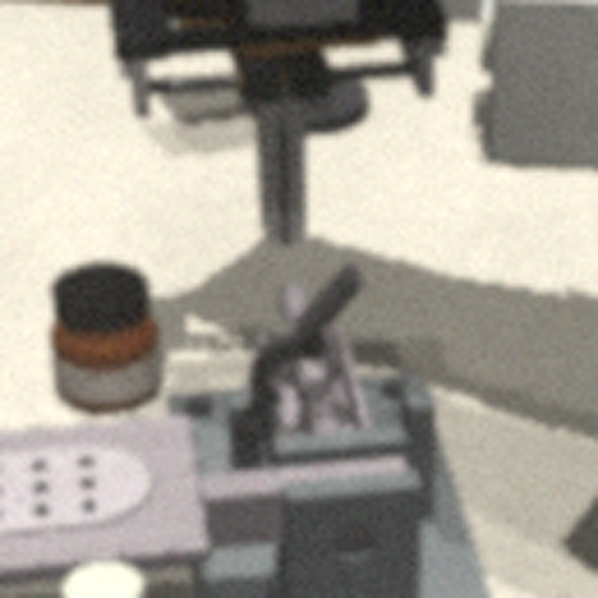

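View pics/w3.png

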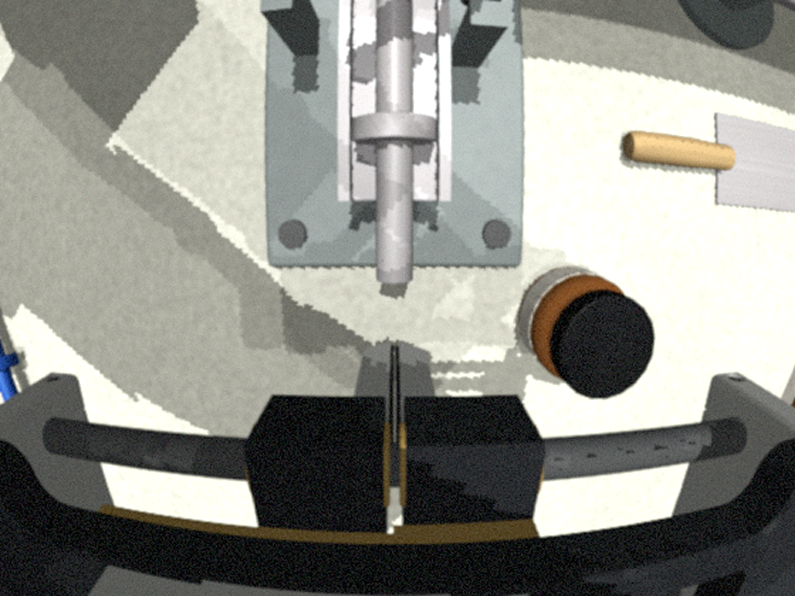

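```bash
python3 - <<'E'
from h import *
from scipy.spatial.transform import Rotation as Ro
d=np.load("wr2.npy"); c=optics.get_calibration("wrist");K=c["intrinsics"];H=np.array(c["hand_eye"])
def tool(u,v):
    dd=(np.array([u,v])-K[:2,2])/K[0,0]; th=np.linalg.norm(dd); x=np.r_[dd/th*np.sin(th),np.cos(th)]; p=x/x[2]*d[v,u]
    return (H@np.r_[p,1])[:3]
print("handle (tool y->br x, z):")
for U,V in [(325,20),(325,60),(340,30),(370,45),(400,60),(425,70),(450,75),(480,85),(300,130),(475,145)]:
    t=tool(int(U/1.42),int(V/1.42)); print((U,V),"br x %.1f y %.1f z %.1f"%(t[1]-0.5+1,t[0]-190+.3,79.9-t[2]))
print("body")
for U,V in [(320,420),(470,420),(200,450),(600,450),(60,400),(740,400),(150,535),(400,560),(320,500)]:
    print((U,V),tool(int(U/1.42),int(V/1.42)).round(0))
E
```

```text
handle (tool y->br x, z):
(325, 20) br x -17.2 y -77.6 z 164.2
(325, 60) br x -17.1 y -88.0 z 163.7
(340, 30) br x -13.6 y -79.8 z 162.3
(370, 45) br x -6.9 y -80.9 z 153.4
(400, 60) br x 0.9 y -83.2 z 146.1
(425, 70) br x 8.6 y -83.2 z 135.6
(450, 75) br x 16.6 y -82.4 z 127.9
(480, 85) br x 27.7 y -83.7 z 121.7
(300, 130) br x -43.5 y -90.7 z 62.4
(475, 145) br x 33.8 y -99.6 z 74.6
body
(320, 420) [  33.  -13. -126.]
(470, 420) [  33.   11. -126.]
(200, 450) [  27.  -35. -128.]
(600, 450) [  26.   36. -127.]
(60, 400) [  30.  -73. -121.]
(740, 400) [  31.   72. -123.]
(150, 535) [  22.  -37. -147.]
(400, 560) [  23.   -0. -148.]
(320, 500) [  23.  -12. -135.]
```

Two checks agree (side view and wrist depth): the tips are at about TCP +14 mm in height. I'll lower 26 mm more, which puts the tips at z≈68, then push and watch the force.

Request:
{"name": "jog_arm", "arguments": {
  "deltas": "0 0 14 0 0; 0 0 26 0 0; 0 0 26 0 0; 10 0 26 0 0; 18 0 26 0 0; 24 0 26 0 0; 31 0 26 0 0; 38 0 26 0 0; 45 0 26 0 0; 50 0 26 0 0"
}}

```text
clock: 5.45
eef_pos: [583.7, -206.3, 54.1]
eef_rot: [3.141, 0.001, 1.855]
wrist_force: [1.5, -3.6, 2.6]
finger_gap: 0.3
```

```bash
python3 look.py 4
```

```text
5.45 [ 583.70254229 -206.29086915   54.11752271] [[  -0.41861202 -192.37986412   54.11752271]] [ 1.50065881 -3.6415954   2.64858607]
```

View pics/w4.png

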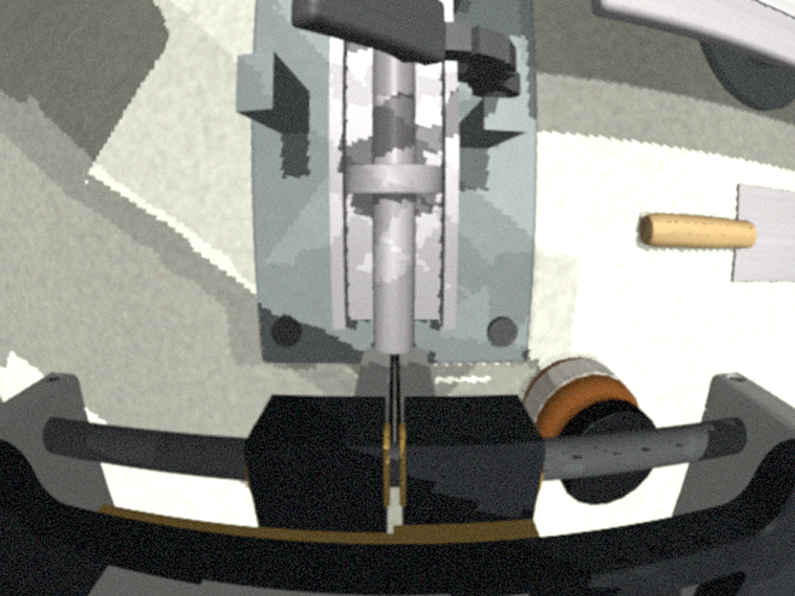

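The fingertips now push the tail at (394,352), and the flange has advanced to (395,180) at about 4 N. I'll keep going.

Request:
{"name": "jog_arm", "arguments": {
  "deltas": "6 0 0 0 0; 12 0 0 0 0; 18 0 0 0 0; 24 0 0 0 0; 30 0 0 0 0; 36 0 0 0 0; 42 0 0 0 0; 47 0 0 0 0; 51 0 0 0 0; 52 0 0 0 0"
}}

```text
clock: 6.75
eef_pos: [569.0, -156.4, 53.9]
eef_rot: [-3.142, -0.0, 1.855]
wrist_force: [1.6, -4.0, 1.4]
finger_gap: 0.4
```

```bash
python3 look.py 5
```

```text
6.75 [ 569.01952527 -156.38729978   53.87324191] [[  -0.53059876 -140.3611686    53.87324191]] [ 1.62090151 -4.02068765  1.39521986]
```

View pics/w5.png

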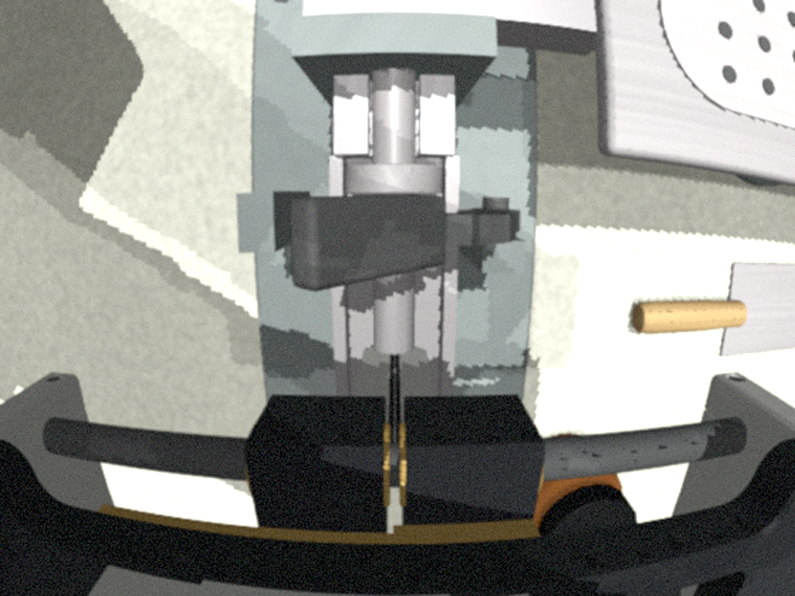

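The flange at (395,178) is about 5 mm from the boss at row 157, and the pin is through the first cheek. The final push will be in small steps.

Request:
{"name": "jog_arm", "arguments": {
  "deltas": "1 0 0 0 0; 2 0 0 0 0; 3 0 0 0 0; 4 0 0 0 0; 4.5 0 0 0 0; 5 0 0 0 0; 5.5 0 0 0 0; 6 0 0 0 0; 6 0 0 0 0; 6 0 0 0 0"
}}

```text
clock: 8.05
eef_pos: [567.7, -151.8, 54.1]
eef_rot: [3.141, 0.002, 1.855]
wrist_force: [2.6, -10.0, 0.1]
finger_gap: 0.5
```

```bash
python3 look.py 6
```

```text
8.05 [ 567.7266741  -151.83895054   54.11083407] [[  -0.49722456 -135.63276177   54.11083407]] [ 2.61345938 -9.98578977  0.10324379]
```

View pics/w6.png

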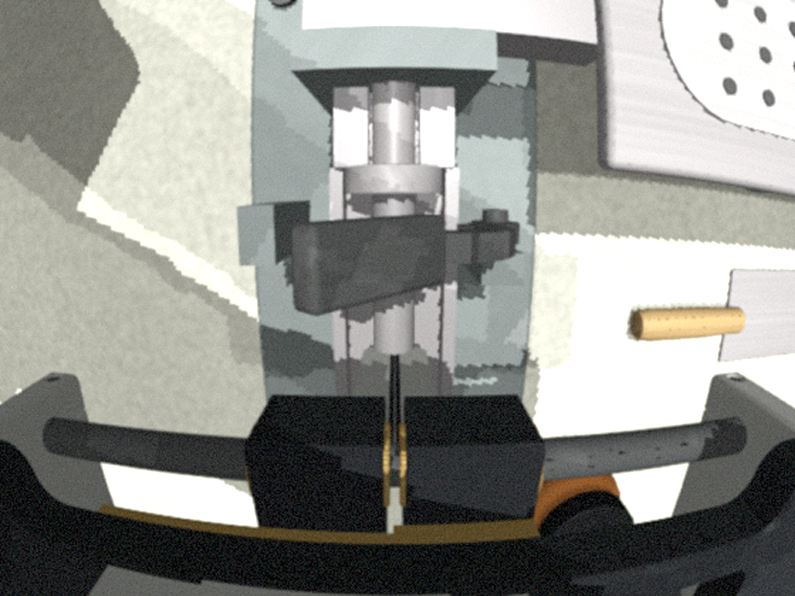

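The flange now meets the boss at row 167, the force has risen to 10 N and the TCP stopped short of its command. I'll press slightly more to confirm, then back off.

Request:
{"name": "jog_arm", "arguments": {
  "deltas": "0.5 0 0 0 0; 1 0 0 0 0; 1.5 0 0 0 0; 2 0 0 0 0; 2 0 0 0 0; 2 0 0 0 0; 2 0 0 0 0; 2 0 0 0 0; 2 0 0 0 0; 2 0 0 0 0"
}}

```text
clock: 9.35
eef_pos: [567.7, -151.7, 54.5]
eef_rot: [3.14, 0.005, 1.854]
wrist_force: [5.8, -20.1, -0.3]
finger_gap: 0.4
```

```bash
python3 look.py 7
```

```text
9.35 [ 567.73913503 -151.69286869   54.48497612] [[  -0.444331   -135.49602314   54.48497612]] [  5.82748918 -20.07502555  -0.34861695]
```

The extra 2 mm of command only raised the force to 20 N with no motion, so the flange is home. I'll retreat, rise above the collar handle and move to its board side.

Request:
{"name": "jog_arm", "arguments": {
  "deltas": "-10 0 0 0 0; -22 0 -5 0 0; -22 0 -45 0 0; -22 0 -90 0 0; -22 0 -116 0 0; 5 14 -116 0 0; 35 27 -116 0 0; 52 27.5 -116 0 0; 52 27.5 -116 0 0; 52 27.5 -116 0 0"
}}

```text
clock: 10.65
eef_pos: [578.5, -92.2, 169.9]
eef_rot: [-3.142, 0.0, 1.854]
wrist_force: [0.0, -0.7, 0.2]
finger_gap: 0.2
```

```bash
python3 look.py 8; python3 - <<'E'
from cell import optics
import cv2
im,_=optics.camera("side"); cv2.imwrite("pics/side8.png",cv2.resize(cv2.convertScaleAbs(im[:,:,::-1],alpha=1.6)[100:230,200:330],None,fx=4.6,fy=4.6,interpolation=cv2.INTER_CUBIC))
E
```

```text
10.65 [578.54805174 -92.15839564 169.90634893] [[ 26.61302509 -81.3749954  169.90634893]] [ 0.02570896 -0.7359769   0.21826963]
```

View pics/w8.png

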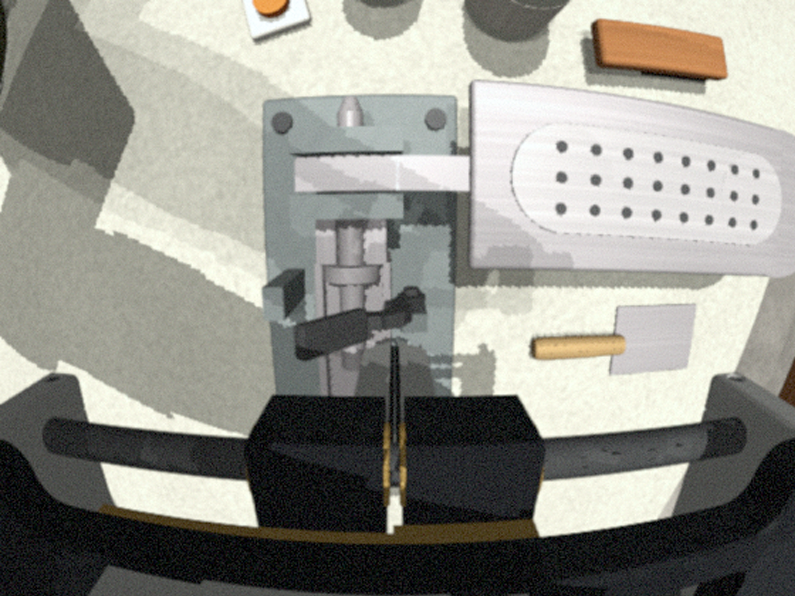

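View pics/side8.png

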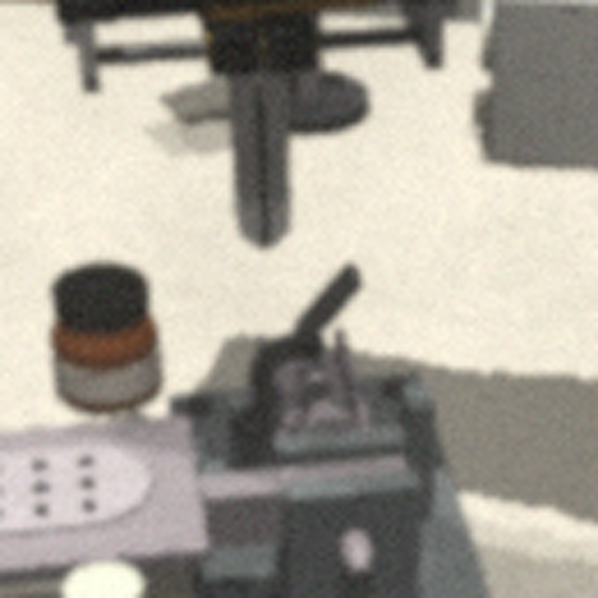

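The pin's nose shows past the far cheek at (350,105), and the flange is against the boss at (354,270). The fingertips are tapered and clear of the handle on its board side, so I'll sweep along the collar's arc.

Request:
{"name": "jog_arm", "arguments": {
  "deltas": "1 -10 20 0 0; 1 -22.5 27 0 0; 1 -30.5 32 0 0; 1 -36.5 35.5 0 0; 1 -41.5 39 0 0; 1 -46.5 43.5 0 0; 1 -51 48 0 0; 1 -55.5 53 0 0; 1 -59 58.5 0 0; 1 -63.5 64 0 0"
}}

```text
clock: 12.0
eef_pos: [517.2, -108.1, 105.4]
eef_rot: [3.141, -0.0, 1.855]
wrist_force: [0.4, 0.0, 0.7]
finger_gap: 0.6
```

```bash
python3 look.py 9; python3 - <<'E'
from cell import optics
import cv2
im,_=optics.camera("side"); cv2.imwrite("pics/side9.png",cv2.resize(cv2.convertScaleAbs(im[:,:,::-1],alpha=1.6)[100:230,200:330],None,fx=4.6,fy=4.6,interpolation=cv2.INTER_CUBIC))
E
```

```text
12.0 [ 517.22213089 -108.11506826  105.41154966] [[-36.72734443 -79.50910204 105.41154966]] [0.35791166 0.02497654 0.74495212]
```

View pics/side9.png

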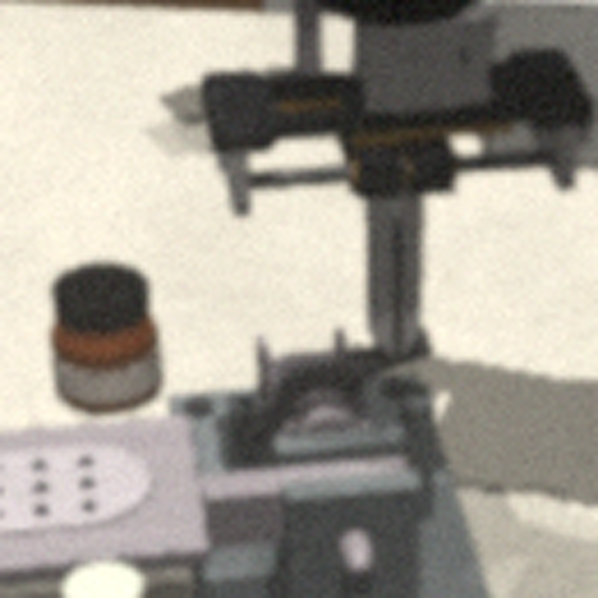

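View pics/w9.png

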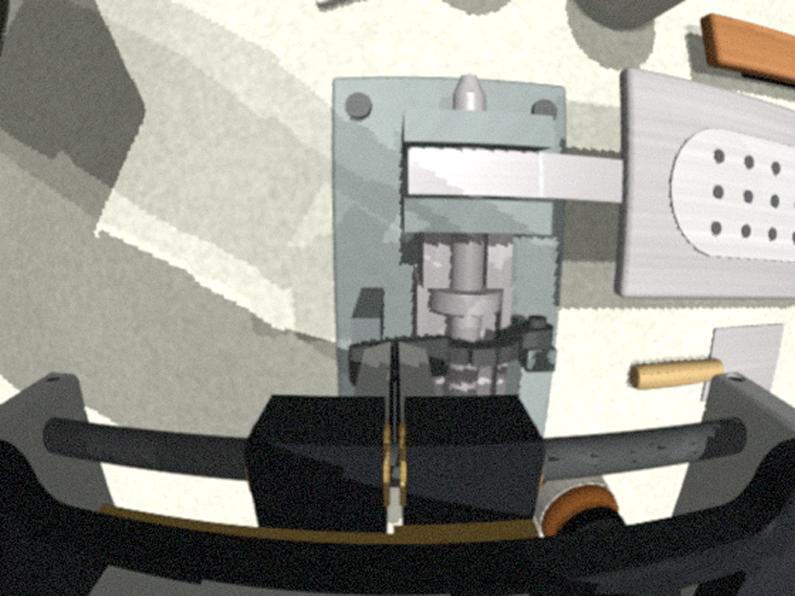

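The collar is following and its handle is nearly level, with the flange still at the boss. I'll finish pressing it down onto the rest.

Request:
{"name": "jog_arm", "arguments": {
  "deltas": "0 -3 5 0 0; 0 -6 10 0 0; 0 -8 14 0 0; 0 -9 18 0 0; 0 -10 21 0 0; 0 -10 24 0 0; 0 -10 26 0 0; 0 -10 27.5 0 0; 0 -10 28.5 0 0; 0 -10 28.5 0 0"
}}

```text
clock: 13.35
eef_pos: [507.9, -111.1, 79.0]
eef_rot: [3.141, 0.001, 1.855]
wrist_force: [-11.9, 0.4, 23.2]
finger_gap: 0.3
```

```bash
python3 look.py 10; python3 - <<'E'
from cell import optics
import cv2
im,_=optics.camera("side"); cv2.imwrite("pics/side10.png",cv2.resize(cv2.convertScaleAbs(im[:,:,::-1],alpha=1.6)[100:230,200:330],None,fx=4.6,fy=4.6,interpolation=cv2.INTER_CUBIC))
E
```

```text
13.35 [ 507.8657205  -111.11241596   79.03634563] [[-46.5488086  -79.76473878  79.03634563]] [-11.86157798   0.39780426  23.18155095]
```

View pics/side10.png

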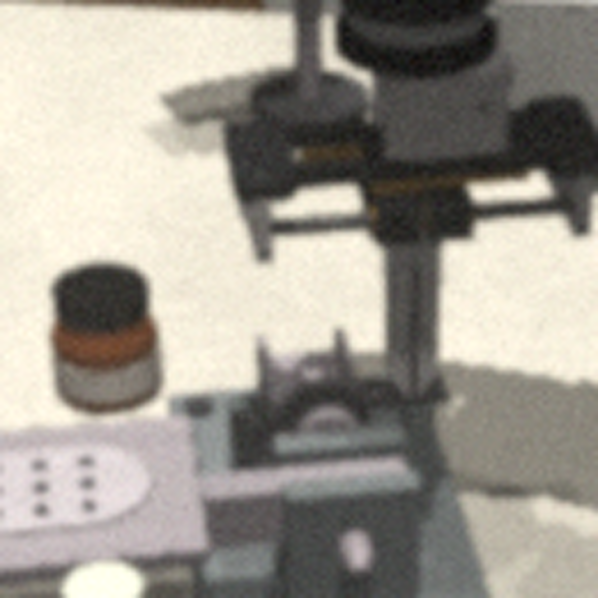

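The resisting force is 23 N at tip height 93 mm, exactly the closed handle height. I'll lift off and check.

Request:
{"name": "jog_arm", "arguments": {
  "deltas": "0 0 -3 0 0; 0 0 -8 0 0; 0 0 -20 0 0; 0 0 -50 0 0; -20 -20 -90 0 0; -50 -20 -130 0 0; -80 -20 -140 0 0; -80 -20 -140 0 0; -80 -20 -140 0 0; -80 -20 -140 0 0"
}}

```text
clock: 14.7
eef_pos: [510.8, -192.4, 217.0]
eef_rot: [-3.141, -0.001, 1.856]
wrist_force: [0.0, -0.4, -0.0]
finger_gap: 0.3
```

```bash
python3 look.py 11; python3 - <<'E'
from cell import optics
import cv2,numpy as np
im,_=optics.camera("side"); cv2.imwrite("pics/side11.png",cv2.resize(cv2.convertScaleAbs(im[:,:,::-1],alpha=1.6)[100:230,200:330],None,fx=4.6,fy=4.6,interpolation=cv2.INTER_CUBIC))
_,d=optics.camera("wrist"); np.save("wr11.npy",d)
E
```

```text
14.7 [ 510.7925631  -192.44777566  216.96296891] [[ -66.52918508 -158.66208792  216.96296891]] [ 0.0436035  -0.3985332  -0.03756782]
```

View pics/side11.png

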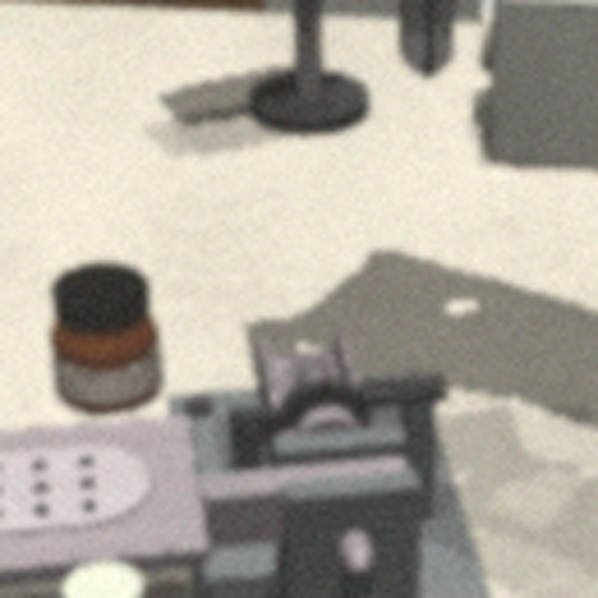

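View pics/w11.png

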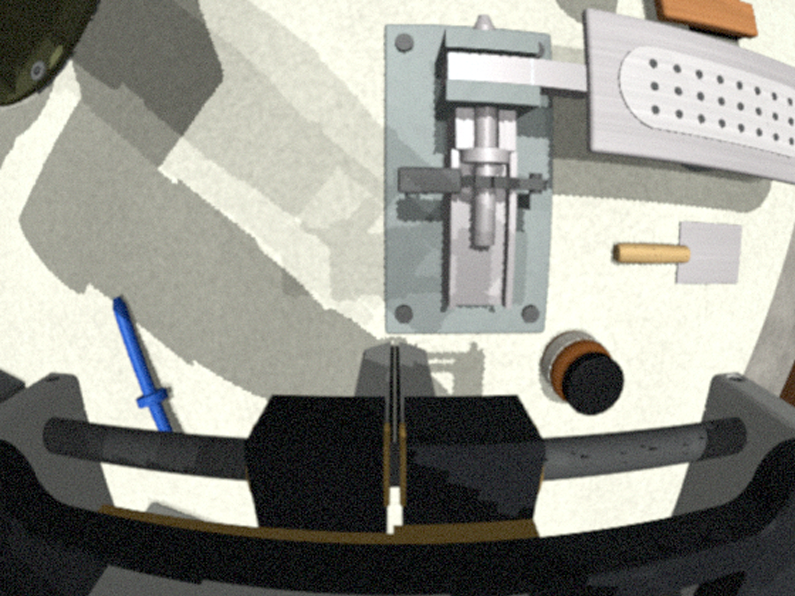

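The collar handle lies level on its rest at (428,180), the half ring spans the tail behind the flange, the nose is through at (485,22), and the jar is upright. A numeric check comes next.

```bash
python3 - <<'E'
from h import *
from scipy.spatial.transform import Rotation as Ro
d=np.load("wr11.npy"); c=optics.get_calibration("wrist");K=c["intrinsics"];H=np.array(c["hand_eye"])
s=manip.read_state();R=Ro.from_euler("xyz",s["eef_rot"]).as_matrix()
def br(u,v):
    dd=(np.array([u,v])-K[:2,2])/K[0,0]; th=np.linalg.norm(dd); x=np.r_[dd/th*np.sin(th),np.cos(th)]; p=x/x[2]*d[v,u]
    return tobr(R@(H@np.r_[p,1])[:3]+s["eef_pos"])[0]+[1,0,0]
P=np.array([br(u,v) for u in range(285,320) for v in range(122,132)]); P=P[(P[:,2]>80)&(P[:,2]<110)]
f=np.polyfit(P[:,0],P[:,2],1); print(len(P),"handle slope rad",-np.arctan(f[0]),"mean z",P[:,2].mean(),P.min(0),P.max(0))
for v in (146,150,156,160,246): print(v, tobr(wrist2w(np.array([[485,v]])/1.42,93 if v<200 else 83,s))[0]+[1,0,0])
print(br(341,160),br(341,145),br(342,75))
E
```

```text
350 handle slope rad 0.002210668890285161 mean z 93.17919981407637 [-59.51010812 -85.8063976   91.15803651] [-26.44496478 -76.51737415  95.61320537]
146 [ -4.40986978 -56.74941016  93.        ]
150 [ -4.39675854 -59.55768946  93.        ]
156 [ -4.37114744 -63.7616413   93.        ]
160 [ -4.35011445 -66.55926923  93.        ]
246 [  -1.13437796 -127.72259691   83.        ]
[  -2.17209784 -114.10290518   83.28356814] [ -2.27650096 -98.83308581  81.92297116] [ -1.84541968 -26.60910159  82.44868795]
```

```bash
python3 -c "
from cell import workorder,manip
print(manip.read_state()['clock'],manip.read_state()['wrist_force']); print(workorder.sign_off())"
```

```text
14.85 [-1.35561327 -0.93682258  0.1494945 ]
the job is handed in; nothing more can be done
None
```

The pin is pushed home, the lock collar is closed over its tail, and I handed the job in at about 14.9 s. Sign-off gives no verdict, so the checks below are my own.

**Pin:** I pushed the steel pin by its tail until the flange met the boss. Another 2 mm of command then only raised the force from 10 to 20 N, with no motion. The tail end measures y ≈ -127.7 mm, so the pin's origin is at about -57.7 mm. That is inside the -61 to -50 mm window, though the flange edges and tail are only good to 1–2 mm. The nose shows beyond the far cheek. The axis measures roughly 1–2 mm off the bore line in x; reading the same column at flange height gave about 4 mm, which I take to be a column-pixel error.

**Collar:** I swept it down along its arc and pressed it onto its rest with 23 N. After I let go, the handle's upper face measures z = 93.2 mm (93 mm is closed) with a slope of 0.002 rad.

**Rest of the scene:** The arm was clear of everything at hand-in. The jar was upright in the last picture. The bottles were only partly in view, but the arm never went near them.

**What disagreed:** `manip.tcp_to_tips` reads 14 mm ahead of the TCP, but wrist depth and the side view both put the fingertips about 14 mm behind it. My first push therefore passed harmlessly above the tail. I backed off, confirmed the offset and lowered the tool to suit.

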